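# Photograph both faces of a sprig mould drawn from the drying rack

## Robot

A 6-joint arm with a two-finger parallel gripper is mounted at the origin on the work surface; the furniture and walls round the work are solid. World frame = base frame: x ahead of the robot, y to its left, z up, the work surface at z = 0. Lengths are in m, angles in rad, forces in N, time in s.
With the tool pointing down it reaches from about 0.35 to 0.975 m from the base axis. Payload 4.9 kg.
Tool frame: the origin (TCP) lies midway between the tips of the shut fingers; the grasp point (between the pads) lies 19 mm behind it; z points along the fingers, y is the line along which they close (so a half turn about z gives the same grasp; the last joint's range is limited). The gripper opens to 85 mm and grips with 20 to 120 N. Pads are 22 mm wide; open, the fingers measure 114 mm over their backs; the gripper's body (76 mm by 85 mm) begins 54 mm behind the grasp point. The pads swing forward as they close: fully open they stand 13 mm farther back than shut.
Start: joints at [1.045, 0.053, 1.613, -0, 1.476, -0.119], TCP at [0.247, 0.574, 0.231] pointing down, gripper open.
Joint ranges: [-3.01, 3.01], [-1.01, 2.22], [0.06, 2.58], [-1.02, 4.17], [0.09, 2.62], [-3.14, 3.14]. Speed limits (rad/s): [2.57, 2.57, 3.14, 3.14, 3.14, 3.14].

## Interface

Orientations are given as a rotation vector (axis times angle).
In Python, from station import reach, move_straight, set_joints, gripper_to, wait, ik, get_state, grab_frame, calibration, MotionError, sign_off gives the robot as it stands. Calls block until the motion is done:
- reach(position, orientation): joint-space move of the TCP to a pose.
- move_straight(position, rotation=None, velocity=0.15): straight line of the TCP; rotation=None keeps the orientation; velocity is the mean speed in m/s.
- set_joints(angles): joint-space move.
- gripper_to(opening): opening from 0.0 (shut) to 1.0 (fully open); the grip force is fixed at half the most; returns when the fingers have stopped.
- wait(seconds).
- ik(position, orientation): joint angles nearest the present ones, or None.
- get_state(): the state.
- grab_frame(name): name is "scene" or "top" or "wrist"; returns the picture (384x512x3 uint8, red, green, blue); there is no depth.
- calibration(name): a dict with "fx", "fy", "cx", "cy" (pixels), "xyz" and "orientation" of the camera in the world; the wrist camera has in their place "tool_from_camera" (4x4, takes a point from camera to tool coordinates, whose origin is the TCP and whose axes are the flange's). Camera axes: x right, y down, z forward; pixel columns grow to the right and rows downward; lengths in m; the calibration is good to about 2 mm. The wrist camera is an equidistant fisheye: a pixel r from the principal point sees the ray r / f radians off the axis. A picture is of the moment at which its call begins: read the wrist's pose just before it. calibration takes no time and is no camera call.
A pose or a line that the arm cannot do raises MotionError and nothing moves.
- sign_off(): hands the job in; it is judged then, once.
The state is a dict: "time_s": time; "qpos": joint angles; "joint_velocities": joint speeds; "joint_torque": joint torques, N m; "eef_pos": TCP position; "orientation": TCP orientation; "contact_force": force on the tool from outside, world axes, zero at the start; "moment": the same for the moment, N m; "gripper_width": opening from 0.0 (shut) to 1.0 (fully open); "grip_force": force on a finger pad.
Only numpy, scipy, OpenCV 4.12 (cv2) and the standard library are available. Lean on these libraries where they do the work, as an engineer would, in place of code of your own. Each camera call takes 0.05 s, during which the arm holds its last target. There are 200 camera calls.

## Task

Draw the plaster sprig mould with the blue stripe out of the drying rack and show it to the tablet's camera, about 15 cm straight in front of the lens, square on and the right way up: first its plain back with the blue dot, held still for a full second, then turned round with the carved mask facing the lens. Finish while still holding it up there, mask to the lens, for the picture; do not put it down or let go. Keep the fingers off the carved mask, do not disturb the other two moulds in the rack, and do not touch the tablet or its stand.

Things in the scene. Friction and masses are not known exactly. Their poses are not given: they have to be found in the camera images.
- blue_mould: The mould to show: off-white plaster block, 62 mm (x) by 51 (y) by 20 (z), carved mask on one broad face. Blue stripe on its top end (+x), blue dot on its back. About 95 g, varies by a third. Origin: centre of the plain back; z runs through the block to the mask (front face z = 20 mm, mask 24). Stands in the rack on its -x end. Its narrow sides (y = +-25.5 mm) are free to grip, from 21 mm above that end.
- blue_relief: The carved mask of the blue-striped mould: the middle 36 mm (x) by 32 mm (y) of its front, 4 mm proud. Fixed to the mould, with the mould's own origin and axes (so this point is the centre of the back). No finger may press on it.
- yellow_mould: Its neighbour with a yellow stripe and dot: the same block and the same origin and axes, in another slot of the rack. To be left alone.
- green_mould: Its neighbour with a green stripe and dot: the same block and the same origin and axes, in another slot of the rack. To be left alone.
- mould_rack: Wooden drying rack fixed on the table, 212 mm (x) by 66 mm (y), origin under its centre, z up. Three slots at x = -58, 0, +58 mm, one mould in each, in any order. Moulds lean back 18 degrees (up along a slot is sin18 x + cos18 z), backs towards +x, back centres 48 mm up, tops about 80 mm. Dowels: two behind, 46 mm tall; two in front, 24 mm, 23.5 mm apart. 50 mm along the slant frees a mould.
- tablet_stand: Small wooden stand with a tablet on it, both fixed. Base 110 x 110 mm; origin under its centre, z up. The tablet, 200 mm wide, 120 high, 9 thick, lies across the stand's y, its screen facing the stand's -x and leaning back 25 degrees from vertical; its top edge is about 125 mm above the table. Neither robot nor mould may touch it.
- tablet_lens (a point): The tablet's camera lens, in the middle of the upper bezel, 119 mm above the table. Its z axis is the viewing direction, out of the screen, 25 degrees above level; its y axis runs up along the screen; its x axis along the tablet's width, to the right for someone who looks at the screen.
Not all that is in view belongs to the job. What is shaped like the blue_mould but orange or purple is not meant.

How it is judged:
By the outcome, as a careful person would: the job done as asked, in the order asked, and still so for the second after the job is handed in, while the arm keeps its last pose, push and grip.
It also fails if it takes over 48 s, if anything falls off the work surface, if the arm or the gripper's body presses on something with over 40 N, if the wrist force passes 120 N, or if a joint passes its speed limit or range.

## Working session

There is one attempt and no reset: what is moved stays moved. The work goes in short steps, each a Python script; the robot and the scene stay as the last script left them, time stands still between calls to the robot, and variables do not carry over. Pictures are saved under pics/ and viewed, at most 10 in all, crops included, and the job is handed in when it is done.

```bash
ls; mkdir -p pics
python3 - <<'E'
from station import *
import cv2
for n in ["scene","top","wrist"]:
    f=grab_frame(n); cv2.imwrite(f"pics/{n}0.png",f[:,:,::-1]); print(n,calibration(n))
print(get_state())
a=cv2.imread("pics/scene0.png");b=cv2.imread("pics/top0.png")
E
```

```text
pics
scene {'fx': 445.03733395085857, 'fy': 445.03733395085857, 'cx': 249.02910597866622, 'cy': 193.51313816601106, 'xyz': array([-0.3582417 , -0.73943932,  1.19966367]), 'orientation': array([-2.2517803 ,  0.9115897 , -0.36405919])}
top {'fx': 347.55217628043084, 'fy': 347.55217628043084, 'cx': 263.4122677898767, 'cy': 194.92638236330876, 'xyz': array([ 0.26984571, -0.02201199,  1.23068622]), 'orientation': array([-2.17334871,  2.17017513, -0.07139529])}
wrist {'fx': 297.3186396354542, 'fy': 297.3186396354542, 'cx': 257.96828656338715, 'cy': 194.07048064916043, 'tool_from_camera': array([[ 8.19207822e-05, -9.47676405e-01, -3.19232557e-01,
         8.06135447e-02],
       [ 9.99999973e-01,  8.14049287e-06,  2.32451940e-04,
         2.48105004e-04],
       [-2.17690508e-04, -3.19232567e-01,  9.47676380e-01,
        -1.43833849e-01],
       [ 0.00000000e+00,  0.00000000e+00,  0.00000000e+00,
         1.00000000e+00]])}
{'time_s': 0.15, 'qpos': array([ 1.04501065e+00,  5.32180991e-02,  1.61395859e+00,  1.48749960e-05,
        1.47602258e+00, -1.18996659e-01]), 'joint_velocities': array([-0.00093755, -0.00154247, -0.00343936,  0.00119566,  0.00100447,
       -0.00187023]), 'joint_torque': array([ 4.17289857e-04, -3.94243670e+01, -3.70721591e+01, -9.58020769e-05,
        4.61820819e-03, -8.18133316e-06]), 'eef_pos': array([0.24703857, 0.57357911, 0.23034941]), 'orientation': array([-6.34482432e-01, -3.07631995e+00,  2.38587400e-03]), 'contact_force': array([-0.4308762 , -0.15990273,  0.08848988]), 'moment': array([ 0.03188767,  0.0695625 , -0.00375598]), 'grip_force': 0.0, 'gripper_width': 0.9959353453821189}
```

View pics/scene0.png

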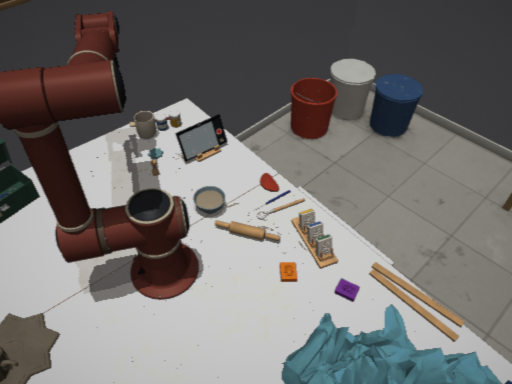

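View pics/top0.png

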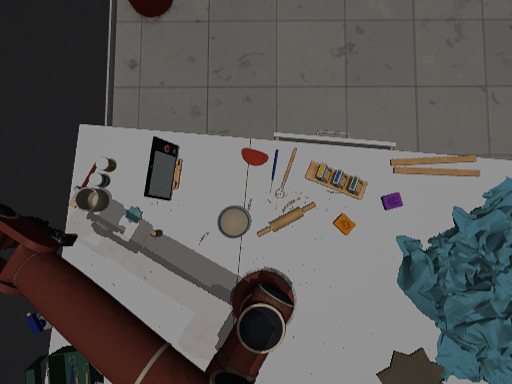

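The scene picture shows the rack at (315,240), with yellow, blue and green from far to near, and the tablet at (203,140). In the top picture the rack is at (337,180) with blue in the middle at about (337,177), and the tablet is at (163,168) with its stand on the right side. The orange and purple blocks are distractors.

```bash
python3 - <<'E'
import cv2,numpy as np
s=cv2.imread("pics/scene0.png");t=cv2.imread("pics/top0.png")
def c(i,x,y,w=66,h=50): return cv2.resize(i[y:y+h,x:x+w],(w*6,h*6),interpolation=cv2.INTER_CUBIC)
m=np.vstack([np.hstack([c(s,282,205,66,62)[:300*1+72],c(t,304,150,66,62)]),])
m2=np.hstack([c(s,170,112,66,50)[:228],c(t,133,130,66,50)[:228]])
m=np.hstack([c(s,285,205,66,50),c(t,304,155,66,50)]);m2=np.hstack([c(s,171,114,66,50),c(t,134,130,66,50)])
cv2.imwrite("pics/m1.png",np.vstack([m,m2])[:600])
E
cat > h.py <<'E'
import numpy as np,cv2
from scipy.spatial.transform import Rotation as R
from station import *
def proj(n,P):
    c=calibration(n);p=R.from_rotvec(c['orientation']).inv().apply(np.atleast_2d(P)-c['xyz'])
    return np.c_[c['cx']+c['fx']*p[:,0]/p[:,2],c['cy']+c['fy']*p[:,1]/p[:,2]]
def plane(n,uv,z):
    c=calibration(n);uv=np.atleast_2d(uv).astype(float)
    d=R.from_rotvec(c['orientation']).apply(np.c_[(uv[:,0]-c['cx'])/c['fx'],(uv[:,1]-c['cy'])/c['fy'],np.ones(len(uv))])
    return c['xyz']+d*((z-c['xyz'][2])/d[:,2])[:,None]
E
python3 - <<'E'
from h import *
for n,roi in [("scene",(282,200,70,70)),("top",(300,150,75,55))]:
    im=cv2.imread(f"pics/{n}0.png");hsv=cv2.cvtColor(im,cv2.COLOR_BGR2HSV);x,y,w,h=roi
    for col,lo,hi in [("yel",22,35),("grn",40,85),("blu",100,130),("wood",8,20)]:
        m=cv2.inRange(hsv,(lo,90,50),(hi,255,255));k=np.zeros_like(m);k[y:y+h,x:x+w]=m[y:y+h,x:x+w]
        cn,_=cv2.findContours(k,0,1)
        for q in cn:
            if cv2.contourArea(q)>4:
                r=cv2.minAreaRect(q);print(n,col,cv2.contourArea(q),np.round(r[0]),np.round(r[1],1),r[2])
# tablet top view: dark region
im=cv2.imread("pics/top0.png")
k=(im.max(2)<110).astype(np.uint8)[130:210,135:195];cn,_=cv2.findContours(k,0,1)
q=max(cn,key=cv2.contourArea);r=cv2.minAreaRect(q);print("tab",cv2.boxPoints(r)+[135,130])
E
```

```text
scene blu 4.5 [314. 224.] [ 1.2 10.4] 74.05460357666016
scene wood 90.5 [288. 266.] [ 7. 13.] 90.0
scene wood 395.0 [313. 241.] [59.6 18. ] 56.3099365234375
scene wood 26.0 [292. 203.] [ 2.2 22.5] 70.01689147949219
top yel 27.5 [321. 169.] [ 3.2 12.3] 21.801406860351562
top grn 16.0 [353. 183.] [ 2.4 10.8] 21.801410675048828
top blu 23.0 [337. 176.] [ 2.9 11.5] 20.556045532226562
top wood 565.5 [336. 180.] [60.2 18. ] 21.801410675048828
tab [[143.09204388 196.17472839]
 [152.80187225 135.48830128]
 [183.14508438 140.34321594]
 [173.43525696 201.0296402 ]]
```

View pics/m1.png

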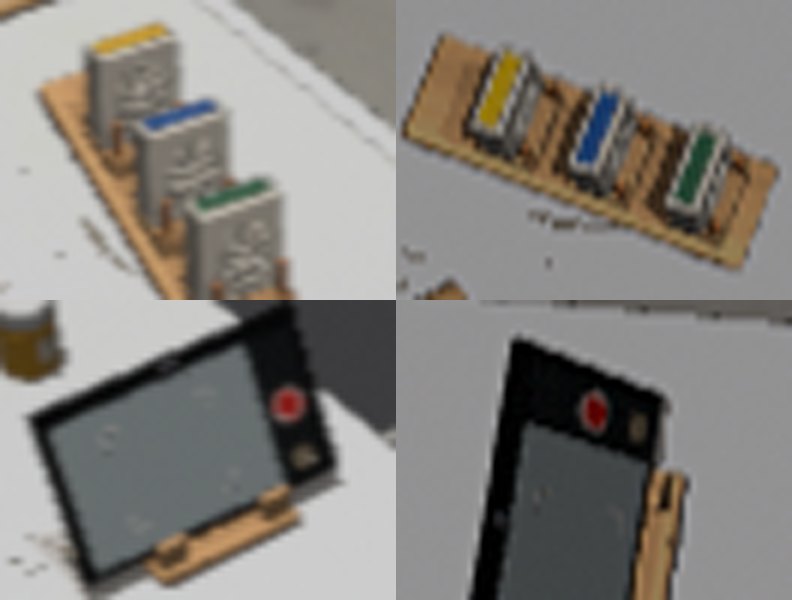

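The crops show rack corners, stripes (yellow leftmost, blue middle, green right) with the masks facing −y, and the tablet lens dot at about (151.3,166.3) in top and (199,125) in scene. Next I compute sub-pixel poses.

Run:
```python
from h import *
from scipy.optimize import least_squares
P={}
for n,roi in [("top",(300,150,75,55)),("scene",(282,200,70,70))]:
    im=cv2.imread(f"pics/{n}0.png");hsv=cv2.cvtColor(im,cv2.COLOR_BGR2HSV);x,y,w,h=roi
    for col,lo,hi,s in [("yel",22,34,110),("grn",60,90,60),("blu",100,130,70)]:
        m=cv2.inRange(hsv,(lo,s,40),(hi,255,255))[y:y+h,x:x+w]
        nn,l,st,ce=cv2.connectedComponentsWithStats(m); i=1+np.argmax(st[1:,4])
        k=np.argwhere(l==i)[:,::-1]+[x,y]; 
        P[n,col]=k.mean(0); w_=plane(n,k,.0806)[:,:2];e,v=np.linalg.eigh(np.cov(w_.T))
        print(n,col,st[i,4],k.mean(0).round(2),plane(n,k.mean(0),.0806).round(4),"axis",np.degrees(np.arctan2(v[1,1],v[0,1])).round(1))
def tri(a,b):
    f=lambda X:np.r_[proj("top",X)[0]-a,proj("scene",X)[0]-b]
    r=least_squares(f,[.35,.2,.1]);return r.x.round(4),r.fun.round(1)
for c in ["yel","blu","grn"]: print(c,tri(P["top",c],P["scene",c]))
print("lens",tri([151.3,166.3],[199,124.8]))
# rack base outline from top
im=cv2.imread("pics/top0.png");hsv=cv2.cvtColor(im,cv2.COLOR_BGR2HSV)
m=np.zeros(im.shape[:2],np.uint8);m[153:202,300:375]=cv2.inRange(hsv,(5,60,50),(25,255,255))[153:202,300:375]
cn,_=cv2.findContours(cv2.morphologyEx(m,3,np.ones((5,5))),0,1);q=max(cn,key=cv2.contourArea)
b=cv2.boxPoints(cv2.minAreaRect(cv2.convexHull(q)));print(b.round(1),plane("top",b,.01).round(4)[:,:2])
# tablet
t=cv2.resize(im[125:215,130:195],None,fx=4,fy=4,interpolation=cv2.INTER_CUBIC)
k=(t.max(2)<75).astype(np.uint8);k=cv2.morphologyEx(k,3,np.ones((9,9)))
cn,_=cv2.findContours(k,0,1);q=cv2.convexHull(max(cn,key=cv2.contourArea))
ap=cv2.approxPolyDP(q,6,True)[:,0]/4+[130-.375,125-.375];print("tablet poly",ap.round(1).tolist(),plane("top",ap,.125)[:,:2].round(3).tolist())
```

```text
top yel 39 [320.92 169.36] [[ 0.4499 -0.1947  0.0806]] axis 157.8
top grn 32 [353.44 182.59] [[ 0.4056 -0.3017  0.0806]] axis 157.0
top blu 38 [337.03 175.84] [[ 0.4282 -0.2478  0.0806]] axis 157.6
scene yel 1 [309. 211.] [[ 0.454  -0.1988  0.0806]] axis nan
scene grn 18 [323.28 236.89] [[ 0.4049 -0.2997  0.0806]] axis 157.4
scene blu 23 [314.3 223.7] [[ 0.4253 -0.2458  0.0806]] axis 156.9
yel (array([ 0.4523, -0.1968,  0.0794]), array([ 0.6, -0.7, -0.8,  0.2]))
blu (array([ 0.4268, -0.2467,  0.0806]), array([-0.3,  0.4,  0.5, -0.1]))
grn (array([ 0.4047, -0.3007,  0.082 ]), array([-0.2,  0.2,  0.3, -0.1]))
lens (array([0.4541, 0.3612, 0.1181]), array([-0.1,  0.1,  0.1,  0. ]))
[[304.4 177.4]
 [311.8 158.9]
 [367.9 181.3]
 [360.5 199.8]] [[ 0.4324 -0.1469]
 [ 0.4983 -0.1735]
 [ 0.4183 -0.3695]
 [ 0.3533 -0.3423]]
tablet poly [[153.4, 136.1], [178.4, 146.4], [181.1, 166.6], [178.1, 186.1], [169.1, 200.1], [143.6, 195.4]] [[0.552, 0.355], [0.518, 0.272], [0.452, 0.262], [0.389, 0.27], [0.344, 0.298], [0.359, 0.381]]<stdin>:10: RuntimeWarning: Degrees of freedom <= 0 for slice
  c *= np.true_divide(1, fact)
  c *= np.true_divide(1, fact)
```

```bash
cat >> h.py <<'E'
def rackR(yaw): # mould axes in rack (columns x,y,z)
    s,c=np.sin(np.radians(18)),np.cos(np.radians(18)); h=np.array([np.cos(yaw),np.sin(yaw),0]);Z=np.array([0,0,1.])
    x=s*h+c*Z; z=-c*h+s*Z; return np.c_[x,np.cross(z,x),z]
def lensR(yaw): # yaw of horizontal viewing direction
    s,c=np.sin(np.radians(25)),np.cos(np.radians(25)); f=np.array([np.cos(yaw),np.sin(yaw),0]);Z=np.array([0,0,1.])
    z=c*f+s*Z; y=-s*f+c*Z; return np.c_[np.cross(y,z),y,z]
def tool(M,sg): # tool axes from mould axes: z=-x, y=sg*y
    z=-M[:,0]; y=sg*M[:,1]; return np.c_[np.cross(y,z),y,z]
rv=lambda M: R.from_matrix(M).as_rotvec()
RY=np.radians(67.6); TOP=np.array([.4272,-.2472,.0806])
LY=np.radians(-97.7); LENS=np.array([.4541,.3612,.119])
MR=rackR(RY); L=lensR(LY)
MA=np.c_[L[:,1],np.cross(-L[:,2],L[:,1]),-L[:,2]]; MB=np.c_[L[:,1],np.cross(L[:,2],L[:,1]),L[:,2]]
G=-.009  # TCP at this mould x
def tcp_rack(d=0,top=TOP): return top+MR[:,0]*(G-.031+d)
CEN=LENS+.15*L[:,2]; TS=CEN+L[:,1]*G
E
python3 - <<'E'
from h import *
for sg in (1,-1):
    for nm,p,M in [("hi",tcp_rack(.15),MR),("grasp",tcp_rack(),MR),("out",tcp_rack(.075),MR),("A",TS,MA),("B",TS,MB)]:
        q=ik(p,rv(tool(M,sg))); print(sg,nm,p.round(3),None if q is None else np.round(q,2))
E
```

```text
1 hi [ 0.44  -0.216  0.185] [-0.43 -0.23  1.98 -0.32  1.39 -3.12]
1 grasp [ 0.422 -0.259  0.043] [-0.53 -0.05  2.08 -0.35  1.1  -3.12]
1 out [ 0.431 -0.237  0.114] [-0.48 -0.16  2.04 -0.33  1.25 -3.12]
1 A [0.435 0.223 0.174] [ 0.51 -0.02  1.83 -0.34  1.61  0.68]
1 B [0.435 0.223 0.174] [ 0.51 -0.02  1.83 -0.34  1.61 -2.46]
-1 hi [ 0.44  -0.216  0.185] [-0.43 -0.23  1.98 -0.32  1.39  0.02]
-1 grasp [ 0.422 -0.259  0.043] [-0.53 -0.05  2.08 -0.35  1.1   0.02]
-1 out [ 0.431 -0.237  0.114] [-0.48 -0.16  2.04 -0.33  1.25  0.02]
-1 A [0.435 0.223 0.174] [ 0.51 -0.02  1.83 -0.34  1.61 -2.46]
-1 B [0.435 0.223 0.174] [ 0.51 -0.02  1.83 -0.34  1.61  0.68]
```

```bash
cat >> h.py <<'E'
def wproj_plane(uv,st,p0,n):
    c=calibration("wrist");T=c["tool_from_camera"]
    d=(np.atleast_2d(uv)-[c['cx'],c['cy']])/c['fx'];r=np.linalg.norm(d,axis=1,keepdims=True)
    ray=np.c_[d/np.maximum(r,1e-9)*np.sin(r),np.cos(r)]
    Rt=R.from_rotvec(st['orientation']).as_matrix()
    o=st['eef_pos']+Rt@T[:3,3]; D=ray@(Rt@T[:3,:3]).T
    return o+D*(((p0-o)@n)/(D@n))[:,None]
E
python3 - <<'E'
from h import *
s=get_state();move_straight(s['eef_pos']+[0,0,.05],velocity=.2)
reach(tcp_rack(.15),rv(tool(MR,-1)))
wait(.2);s=get_state();f=grab_frame("wrist");cv2.imwrite("pics/w1.png",f[:,:,::-1]);print(s['time_s'],s['eef_pos'],tcp_rack(.15))
hsv=cv2.cvtColor(f,cv2.COLOR_RGB2HSV)
for c,lo,hi,S in [("yel",22,34,110),("grn",60,90,60),("blu",100,130,70)]:
    m=cv2.inRange(hsv,(lo,S,40),(hi,255,255));cn,_=cv2.findContours(m,0,1)
    for q in cn:
        if cv2.contourArea(q)>60:
            r=cv2.minAreaRect(q);b=wproj_plane(cv2.boxPoints(r),s,TOP,MR[:,0]);M=cv2.moments(q);ce=wproj_plane([[M['m10']/M['m00'],M['m01']/M['m00']]],s,TOP,MR[:,0])[0]
            print(c,r,ce.round(4),((b-TOP)@MR[:,1:]).round(4).tolist())
E
```

```text
3.6 [ 0.44038602 -0.21546512  0.18528745] [ 0.44015329 -0.21577295  0.18521622]
grn ((258.5, 237.0), (8.0, 39.0), 90.0) [ 0.4114 -0.2885  0.095 ] [[0.0164, 0.0421], [-0.0206, 0.0422], [-0.0209, 0.0508], [0.0166, 0.0507]]
blu ((248.9000244140625, 267.3000183105469), (5.813776969909668, 26.385602951049805), 63.43495178222656) [ 0.3912 -0.3154  0.1055] [[0.0208, 0.0849], [-0.003, 0.0707], [-0.0057, 0.0768], [0.0184, 0.0913]]
blu ((160.60293579101562, 199.16177368164062), (30.946319580078125, 4.866559028625488), 16.927513122558594) [ 0.3411 -0.2201  0.0831] [[0.1056, 0.006], [0.1035, 0.0014], [0.0747, 0.0103], [0.0765, 0.0149]]
blu ((257.5, 191.0), (10.0, 45.0), 90.0) [ 0.4282 -0.2479  0.0807] [[0.0189, -0.0045], [-0.0213, -0.0044], [-0.0215, 0.005], [0.0192, 0.005]]
```

View pics/w1.png

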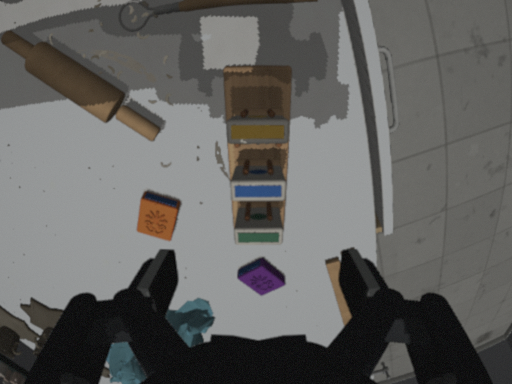

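The wrist picture shows the three stripes level under the gripper, blue at (257,191), within about 1 mm and 1° of the estimate. The fingers are clear, so I go down and grip.

```bash
sed -i 's/TOP=np.array(.*/TOP=np.array([.4280,-.2477,.0806])/' h.py
python3 - <<'E'
from h import *
o=rv(tool(MR,-1))
move_straight(tcp_rack(.10),o,.15); move_straight(tcp_rack(0),velocity=.1); wait(.2)
s=get_state();print(s['time_s'],s['eef_pos']-tcp_rack(),s['contact_force'].round(2))
gripper_to(0.0);wait(.2)
s=get_state();print(s['time_s'],s['gripper_width'],s['grip_force'],s['contact_force'].round(2))
if .45<s['gripper_width']<.75:
    move_straight(tcp_rack(.075),velocity=.05)
    s=get_state();print(s['time_s'],s['gripper_width'],s['grip_force'],s['contact_force'].round(2))
    move_straight(tcp_rack(.075)+[0,0,.1],velocity=.15)
    wait(.3);s=get_state();print(s['time_s'],s['contact_force'].round(2),s['eef_pos'],s['orientation'])
    for n in ("scene","wrist"): cv2.imwrite(f"pics/{n}2.png",grab_frame(n)[:,:,::-1])
    a=cv2.imread("pics/scene2.png")[110:290,220:380];b=cv2.imread("pics/wrist2.png")[100:384,130:380]
    cv2.imwrite("pics/m2.png",np.hstack([cv2.resize(a,(480,540)),cv2.resize(b,(320,540))]))
E
```

```text
5.4833 [ 0.00050221 -0.00014269  0.0006922 ] [ 0.17 -0.07 -0.01]
6.1 0.5895752644409049 62.551807165145874 [0.4  1.36 3.  ]
7.75 0.5864475034595535 62.340710163116455 [-0.28 -0.   -1.31]
8.8667 [ 0.75 -0.29 -1.74] [ 0.43173363 -0.23749187  0.21287405] [ 2.44566131  1.63764545 -0.38856793]
```

View pics/m2.png

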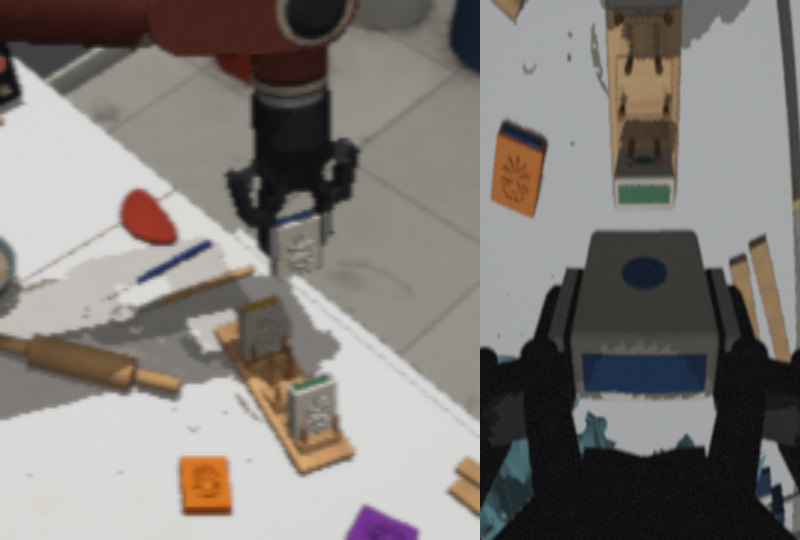

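The mould is out, gripped on its narrow sides with the mask and back free. The yellow and green moulds stand undisturbed in the rack. On the way over I check the in-hand pose from the blue dot and stripe, and the tablet pose with the wrist camera from a stand-off.

Run:
```python
from h import *
im=cv2.imread("pics/wrist2.png");hsv=cv2.cvtColor(im,cv2.COLOR_BGR2HSV)
m=cv2.inRange(hsv,(100,90,30),(130,255,255));m[:215]=0;cn,_=cv2.findContours(m,0,1)
I={'eef_pos':np.zeros(3),'orientation':np.zeros(3)}
for q in cn:
    if cv2.contourArea(q)>150:
        M=cv2.moments(q);c=[[M['m10']/M['m00'],M['m01']/M['m00']]];r=cv2.minAreaRect(q);b=cv2.boxPoints(r)
        print(np.round(c,1),r[1],r[2],"on back",wproj_plane(c,I,np.array([.01,0,0]),np.array([1.,0,0])).round(4),"on top",wproj_plane(np.r_[b,c],I,np.array([0,0,-.04]),np.array([0,0,1.])).round(4).tolist())
up=get_state()['eef_pos']+[0,0,.05]
p=LENS+.26*np.array([np.cos(LY),np.sin(LY),0])+[0,0,.17]
print(p,ik(p,rv(tool(MB,-1))))
move_straight(up,velocity=.2)
reach(p,rv(tool(MB,-1)));wait(.3)
s=get_state();f=grab_frame("wrist");cv2.imwrite("pics/w3.png",f[:,:,::-1]);np.savez("w3.npz",p=s['eef_pos'],o=s['orientation']);print(s['time_s'])
```

```text
[[356.1 358.7]] (30.40559196472168, 14.849241256713867) 45.0 on back [[ 0.01    0.0308 -0.0867]] on top [[-0.0437, 0.046, -0.04], [-0.0358, 0.0504, -0.04], [-0.058, 0.0682, -0.04], [-0.0675, 0.0639, -0.04], [-0.0485, 0.0551, -0.04]]
[[258.  296.1]] (19.0, 95.0) 90.0 on back [[ 0.01    0.0012 -0.0528]] on top [[0.0045, -0.0194, -0.04], [0.0045, 0.0215, -0.04], [-0.0064, 0.0224, -0.04], [-0.0064, -0.0204, -0.04], [-0.0001, 0.0012, -0.04]]
[[257.9 243.3]] (15.0, 32.0) 90.0 on back [[ 0.01    0.0013 -0.0093]] on top [[0.0296, -0.005, -0.04], [0.0296, 0.0075, -0.04], [0.0228, 0.0077, -0.04], [0.0228, -0.0051, -0.04], [0.0263, 0.0012, -0.04]]
[0.41926359 0.10354437 0.289     ] [ 0.3165528  -0.30142207  1.88397381 -0.39654158  1.74519576  0.41816331]
10.9667
```

View pics/w3.png

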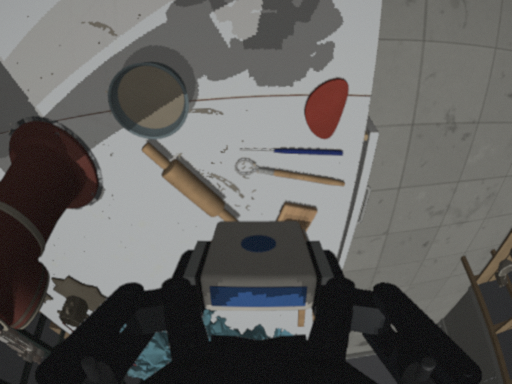

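The wrist picture shows only the held mould: back dot at (258,243), stripe at (258,296), seated exactly as planned in the hand. The tablet is out of view, so I refine its yaw by line fits in the two fixed pictures.

Run:
```python
from h import *
from scipy.optimize import least_squares
def cross(v,lev):  # first falling crossing
    i=np.argmax(v<lev); return i-1+(v[i-1]-lev)/(v[i-1]-v[i]) if i>0 else np.nan
t=cv2.cvtColor(cv2.imread("pics/top0.png"),cv2.COLOR_BGR2GRAY).astype(float)
s=cv2.cvtColor(cv2.imread("pics/scene0.png"),cv2.COLOR_BGR2GRAY).astype(float)
a=np.array([[136+cross(t[r,136:165],75),r] for r in range(142,192)])
b=np.array([[c,105+cross(s[105:160,c],90)] for c in range(180,205)])
def rob(x,y):
    k=np.ones(len(x),bool)&np.isfinite(y)
    for _ in range(5):
        p=np.polyfit(x[k],y[k],1);e=abs(y-np.polyval(p,x));k=e<max(.4,2*np.median(e[k]))
    print(p,k.sum(),e[k].mean());return p
p=rob(a[:,1],a[:,0]); A=plane("top",[[np.polyval(p,r),r] for r in(142,191)],.125)
q=rob(b[:,0],b[:,1]); B=plane("scene",[[c,np.polyval(q,c)] for c in(180,204)],.125)
for P in(A,B):
    d=P[0]-P[1];d*=np.sign(d[0]);print(P.round(4)[:,:2].tolist(),"edge yaw",np.degrees(np.arctan2(d[1],d[0])))
# red button centre, triangulated, and lens
def red(n,x,y,w,h):
    g=cv2.imread(f"pics/{n}0.png")[y:y+h,x:x+w].astype(float);W=np.clip(g[...,2]-g[...,1]-60,0,None);yy,xx=np.mgrid[:h,:w]
    return np.array([x+(xx*W).sum()/W.sum(),y+(yy*W).sum()/W.sum()])
u,v=red("top",150,135,35,30),red("scene",210,120,20,25)
X=least_squares(lambda X:np.r_[proj("top",X)[0]-u,proj("scene",X)[0]-v],[.5,.3,.1]);print(u,v,X.x,X.fun, (X.x-LENS)@lensR(LY))
```

```text
[-1.59239096e-01  1.74458539e+02] 50 0.09375642088909046
[ -0.4423305  210.51193739] 16 0.0721466886627713
[[0.533, 0.3591], [0.373, 0.3797]] edge yaw -7.353364757105708
[[0.3736, 0.3759], [0.4803, 0.3624]] edge yaw -7.202589605921705
[166.84656085 148.2962963 ] [218.61267606 130.88028169] [0.52346832 0.32718376 0.06893683] [-0.24237082  0.27446771  0.42696126 -0.00543256] [ 0.07330055 -0.05569092  0.00097001]
```

The tablet edge yaw is −7.3° in both views, so I set the lens yaw to −97.3°. Now I show the back.

```bash
sed -i 's/radians(-97.7)/radians(-97.3)/' h.py
python3 - <<'E'
from h import *
s=get_state();o=rv(tool(MA,-1))
reach(s['eef_pos'],o)
move_straight(TS,o,.12); wait(.5)
s=get_state();print(s['time_s'],s['qpos'].round(2),s['eef_pos']-TS,s['gripper_width'],s['grip_force'])
for n in ("scene","wrist","top"): cv2.imwrite(f"pics/{n}4.png",grab_frame(n)[:,:,::-1])
a=cv2.imread("pics/scene4.png")[80:200,150:270];b=cv2.imread("pics/wrist4.png")[100:384,100:400]
cv2.imwrite("pics/m4.png",np.hstack([cv2.resize(a,(400,400)),cv2.resize(b,(400,400))]))
wait(1.0);s=get_state();print(s['time_s'],np.degrees(np.linalg.norm((R.from_rotvec(s['orientation']).inv()*R.from_rotvec(o)).as_rotvec())))
E
```

```text
15.7167 [ 0.51 -0.02  1.83 -0.35  1.6  -2.46] [ 1.02398900e-05 -5.01266683e-05  2.26499641e-05] 0.5907452569987903 62.21938133239746
16.8667 0.0025759277788089956
```

View pics/m4.png

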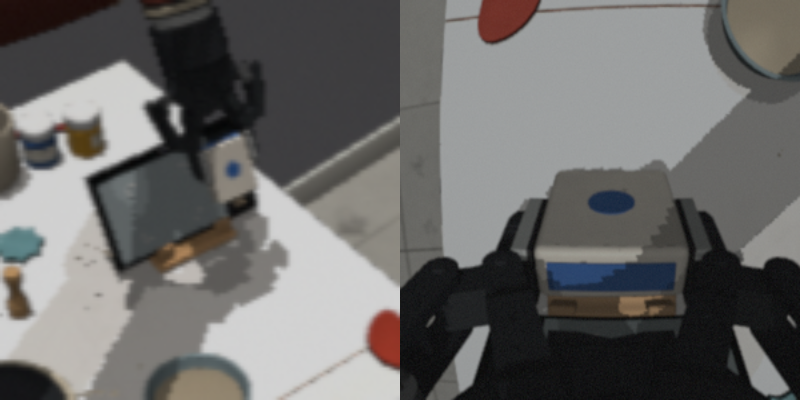

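The picture shows the blue dot at (233,168) in the crop facing the scene camera, away from the tablet. I had the sign the wrong way round, so the mask was towards the lens on this hold. I'll now do the proper order: back to the lens (a half turn), hold, then turn to the mask.

Run:
```python
from h import *
o=rv(tool(MB,-1));q=get_state()['qpos'];print(ik(TS,o),q)
reach(TS,o); wait(2.0)
s=get_state();print(s['time_s'],s['eef_pos']-TS,np.degrees(np.linalg.norm((R.from_rotvec(s['orientation']).inv()*R.from_rotvec(o)).as_rotvec())),s['grip_force'],abs(s['joint_velocities']).max())
for n in ("scene","wrist","top"): cv2.imwrite(f"pics/{n}5.png",grab_frame(n)[:,:,::-1])
a=cv2.imread("pics/scene5.png")[80:200,150:270];b=cv2.imread("pics/wrist5.png")[100:384,100:400]
cv2.imwrite("pics/m5.png",np.hstack([cv2.resize(a,(400,400)),cv2.resize(b,(400,400))]))
```

```text
[ 0.51352373 -0.02376965  1.8324581  -0.34576704  1.60281106  0.67714636] [ 0.51348306 -0.02378895  1.83247758 -0.34578588  1.6027877  -2.46444057]
21.5167 [ 4.04462277e-06 -2.83988813e-05  5.14679219e-06] 0.00301470325604195 62.40638494491577 0.0016234351263830977
```

View pics/m5.png

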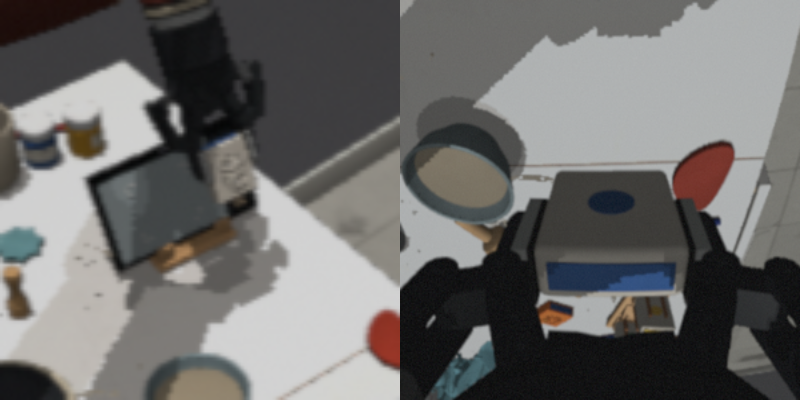

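Now the mask at (235,175) faces the scene camera and the dotted back faces the tablet lens. It was held for 2 s. I turn it round to the mask and verify.

Run:
```python
from h import *
o=rv(tool(MA,-1))
reach(TS,o); wait(1.5)
s=get_state();e=np.degrees(np.linalg.norm((R.from_rotvec(s['orientation']).inv()*R.from_rotvec(o)).as_rotvec()))
print(s['time_s'],s['eef_pos']-TS,e,s['gripper_width'],s['grip_force'],s['contact_force'].round(2))
f=grab_frame("wrist");hsv=cv2.cvtColor(f,cv2.COLOR_RGB2HSV)
m=cv2.inRange(hsv,(100,90,30),(130,255,255));m[:215]=0;cn,_=cv2.findContours(m,0,1)
for q in cn:
    if cv2.contourArea(q)>150: print(cv2.minAreaRect(q))
if e<.5 and s['grip_force']>40: sign_off();print("signed")
```

```text
25.8167 [-4.66064280e-06 -9.09621355e-07 -1.85940223e-05] 0.0013501099240593494 0.5906363046422256 62.235320806503296 [-0.56  0.32 -1.18]
((258.0, 296.5), (19.0, 96.0), 90.0)
((258.0, 243.5), (15.0, 32.0), 90.0)
the job is handed in; nothing more can be done
signed
```

The job is handed in at about 26 s with the blue mould held about 15 cm from the lens, mask facing it; the back was shown for 2 s before that, but my sign error first put the mask to the lens for about 1.7 s, before I showed the back and then the mask in the order asked.

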